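Show the chosen stone sample to the inspection camera

ROBOT

A 7-joint arm with a two-finger parallel gripper is mounted at the origin on the work surface. World frame = base frame: x ahead of the robot, y to its left, z up, the work surface at z = 0. Lengths are in m, angles in rad, forces in N, time in s.
With the tool pointing down it reaches from about 0.425 to 0.875 m from the base axis. Payload 4.7 kg.
Tool frame: the origin (TCP) lies on the centre line of the jaws, within the pads' length; the fingertips stand 14 mm ahead of it and the grasp point (between the pads) lies 5 mm behind it; z points along the fingers, y is the line along which they close (so a half turn about z gives the same grasp; the last joint's range is limited). The gripper opens to 87 mm and grips with 3 to 60 N. Pads are 19 mm wide; open, the fingers measure 117 mm over their backs; the gripper's body (75 mm by 190 mm) begins 51 mm behind the grasp point.
Start: joints at [1.289, 0.321, -0.07, 1.45, 0.023, 1.371, -0.057], TCP at [0.189, -0.622, 0.237] pointing down, gripper open.
Joint ranges: [-2.86, 2.86], [-0.3, 2.09], [-1.38, 1.24], [0.06, 2.45], [-1.56, 4.7], [0.09, 2.05], [-2.69, 2.69]. Speed limits (rad/s): [2.57, 2.57, 3.14, 3.14, 3.14, 3.14, 3.14].

INTERFACE

Orientations are given as a rotation vector (axis times angle).
In Python, from bench import ctrl gives the robot as it stands.
- The arm moves only by the tool send_rows, never from a script. Its argument "steps" is a list of rows, each an object of numbers: "tx", "ty", "tz": the shift along the tool's x, y, z in units of 60 mm (1.0 is 60 mm); "turn": the turn about the tool's z in units of 8 degrees (1.0 is 8 degrees); "grip": the opening, from 0 (shut) to 1 (fully open). A call has 1 to 12 rows; each row shifts and turns the commanded pose from where the row before left it, along the tool's axes as they then stand; what a row does not reach is not made up. A row lasts 1/8 s, in which the tool goes at most 62.5 mm and 10.7 degrees, less where a joint would pass 70% of its speed; a pose out of reach is approached as far as the arm can. A call is refused whole if a number of a shift passes 1 or a number of a turn 1, either way. A call with a gripper value outside its range is refused whole. The fingers move at their own pace and stop on an object; "newtons" is the grip in N (left out, the last holds). Time passes only in rows, so rows that do not move let the fingers close. It gives the time, the measured TCP pose, the force, the opening and the grip force at its end, in the units of the state.
- ctrl.get_state(): the state, without advancing time (a new reading comes with each control period).
- ctrl.get_image(name): name is "scene" or "top" or "wrist"; returns a dict with "pixels" (384x512x3 uint8, red, green, blue), "K" (3x3 intrinsics, pixels), "dist" ([k1, k2, p1, p2, k3] as OpenCV has them; the pictures are not rectified), "cam_to_world" (4x4, takes a point from camera to world coordinates); the wrist camera has in their place "T_tool_cam" (4x4, takes a point from camera to tool coordinates, whose origin is the TCP and whose axes are the flange's). Camera axes: x right, y down, z forward; pixel columns grow to the right and rows downward; lengths in m; the calibration is good to about 2 mm. A picture is of the moment at which its call begins: read the wrist's pose just before it. There is no depth.
- ctrl.close_job(): hands the job in; it is judged then, once.
The state is a dict: "time": time; "joint_positions": joint angles; "qd": joint speeds; "joint_torque": joint torques, N m; "position": TCP position; "tool_rot": TCP orientation; "ft_force": force on the tool from outside, world axes, zero at the start; "torque": the same for the moment, N m; "grip_width": opening from 0.0 (shut) to 1.0 (fully open); "grip_force": force on a finger pad.
Only numpy, scipy, OpenCV 4.12 (cv2) and the standard library are available. Lean on these libraries where they do the work, as an engineer would, in place of code of your own. Each camera call takes 0.05 s, during which the arm holds its last target. There are 200 camera calls.

TASK

The steel cone on the rack's ledge marks the chosen one of the three stone samples: draw that sample up out of the rack and hold it in the air before the inspection camera, its middle straight in front of the lens and 18 cm from it, top end up and not rolled to either side, with either broad face square to the lens as the camera is tilted (so the sample leans back as much as the camera looks down). Leave the other two samples standing in the rack, and do not disturb the cone, the other things on the ledge or the camera. Finish holding the sample there still: do not put it down or let go.

Things in the scene. Friction and masses are not known exactly. Their poses are not given: they have to be found in the camera images.
- rack: Fixed plywood board, 175 x 310 x 12 mm, with a groove along its y axis between wooden rails (tops 34 mm above the table); three samples stand in it 100 mm apart. Origin on the table under the groove's middle; x points across the groove, away from the robot at yaw 0. On its -x side is a ledge with three small things, one before each sample, about 85 mm from the groove's middle line.
- marker: Steel cone standing on the rack's ledge, 36 mm across the foot, 45 mm tall with a nearly pointed top; origin at the centre of its underside. It stands in front of the chosen sample. It is not to be moved.
- offcut: Small wood block left on the ledge, 26 x 34 x 20 mm tall, in front of another sample; it means nothing and stays there. Origin at the centre of its underside.
- foot: Round flat rubber foot left on the ledge, 30 mm across, 14 mm tall, in front of another sample; it means nothing and stays there. Origin at the centre of its underside.
- stand: Fixed camera stand: dark steel foot 130 mm across, aluminium post, fork at the top. Origin on the table, straight under the camera's tilt axis; its -x axis is the way the camera looks, seen from above.
- camera_head: Inspection camera: grey box 95 x 55 x 55 mm, black lens barrel, aluminium light ring 68 mm across at its front. Origin where the tilt axis meets the optical axis, 250 mm above the table. The lens looks along the head's -x; y is level, z up across the head. Lens front at x = -0.060. Tilted down 0.12 to 0.40 rad on a stiff joint, differently each time.
- view (a point): Point on the optical axis 180 mm in front of the lens front (x = -0.240 in the head's frame): where the middle of the sample is to be held.
- sample0: Pebbled cast-stone tablet standing at the leftmost (rack's +y end) place of the rack: 16 mm thick (its x), 70 mm wide (y), 110 mm tall (z), about 0.3 kg. Origin at the centre of its underside, 12 mm above the table at the start; its lowest 22 mm stand between the rails with 1.5 mm play, so draw it straight up at least 25 mm. All three have one shape and size.
- middle0 (a point): The middle of sample0, 55 mm above its underside.
- place0 (a point): Fixed point of the rack on the groove's floor, 12 mm above the table, where the underside of sample0 stands at the start.
- sample1: Pebbled cast-stone tablet standing at the middle place of the rack: 16 mm thick (its x), 70 mm wide (y), 110 mm tall (z), about 0.3 kg. Origin at the centre of its underside, 12 mm above the table at the start; its lowest 22 mm stand between the rails with 1.5 mm play, so draw it straight up at least 25 mm. All three have one shape and size.
- middle1 (a point): The middle of sample1, 55 mm above its underside.
- place1 (a point): Fixed point of the rack on the groove's floor, 12 mm above the table, where the underside of sample1 stands at the start.
- sample2: Pebbled cast-stone tablet standing at the rightmost (rack's -y end) place of the rack: 16 mm thick (its x), 70 mm wide (y), 110 mm tall (z), about 0.3 kg. Origin at the centre of its underside, 12 mm above the table at the start; its lowest 22 mm stand between the rails with 1.5 mm play, so draw it straight up at least 25 mm. All three have one shape and size.
- middle2 (a point): The middle of sample2, 55 mm above its underside.
- place2 (a point): Fixed point of the rack on the groove's floor, 12 mm above the table, where the underside of sample2 stands at the start.
Not all that is in view belongs to the job. Leave any blue look-alike of the sample1 alone.

How it is judged:
On the way:
1. the sample marked by the cone is lifted clear of the rack (((y of marker in the frame of rack between 0.055 and 0.145 m and height (world z) of sample0 above 0.045 m and contact force between the fingers and sample0 above 1 N) or (y of marker in the frame of rack between -0.045 and 0.045 m and height (world z) of sample1 above 0.045 m and contact force between the fingers and sample1 above 1 N) or (y of marker in the frame of rack between -0.145 and -0.055 m and height (world z) of sample2 above 0.045 m and contact force between the fingers and sample2 above 1 N))), for 0.2 s.
At the end, for the whole second after the job is handed in: The marked sample is gripped, touching neither rack nor camera, still, top up; its middle is within 20 mm of the lens axis sideways and up-down and 150 to 210 mm from the lens, its face and sides square to the camera within 0.17 rad; the other samples stand within 10 mm of their places (((y of marker in the frame of rack between 0.055 and 0.145 m and x of middle0 in the frame of camera_head between -0.27 and -0.21 m and y of middle0 in the frame of camera_head between -0.02 and 0.02 m and z of middle0 in the frame of camera_head between -0.02 and 0.02 m and angle between the x axis of sample0 and the x axis of camera_head, either way round below 0.17 rad and angle between the y axis of sample0 and the y axis of camera_head, either way round below 0.17 rad and angle between sample0's own z axis and vertical below 0.8 rad and height (world z) of middle0 above 0.12 m and contact force between the fingers and sample0 above 1 N and contact force between sample0 and rack below 0.05 N and contact force between sample0 and stand below 0.05 N and linear speed of sample0 below 0.02 m/s and angular speed of sample0 below 0.15 rad/s and distance between sample1 and place1 below 0.01 m and angle between each of sample1, sample2's own z axis and vertical below 0.2 rad and distance between sample2 and place2 below 0.01 m) or (y of marker in the frame of rack between -0.045 and 0.045 m and x of middle1 in the frame of camera_head between -0.27 and -0.21 m and y of middle1 in the frame of camera_head between -0.02 and 0.02 m and z of middle1 in the frame of camera_head between -0.02 and 0.02 m and angle between the x axis of sample1 and the x axis of camera_head, either way round below 0.17 rad and angle between the y axis of sample1 and the y axis of camera_head, either way round below 0.17 rad and angle between sample1's own z axis and vertical below 0.8 rad and height (world z) of middle1 above 0.12 m and contact force between the fingers and sample1 above 1 N and contact force between sample1 and rack below 0.05 N and contact force between sample1 and stand below 0.05 N and linear speed of sample1 below 0.02 m/s and angular speed of sample1 below 0.15 rad/s and distance between sample0 and place0 below 0.01 m and angle between each of sample0, sample2's own z axis and vertical below 0.2 rad and distance between sample2 and place2 below 0.01 m) or (y of marker in the frame of rack between -0.145 and -0.055 m and x of middle2 in the frame of camera_head between -0.27 and -0.21 m and y of middle2 in the frame of camera_head between -0.02 and 0.02 m and z of middle2 in the frame of camera_head between -0.02 and 0.02 m and angle between the x axis of sample2 and the x axis of camera_head, either way round below 0.17 rad and angle between the y axis of sample2 and the y axis of camera_head, either way round below 0.17 rad and angle between sample2's own z axis and vertical below 0.8 rad and height (world z) of middle2 above 0.12 m and contact force between the fingers and sample2 above 1 N and contact force between sample2 and rack below 0.05 N and contact force between sample2 and stand below 0.05 N and linear speed of sample2 below 0.02 m/s and angular speed of sample2 below 0.15 rad/s and distance between sample0 and place0 below 0.01 m and angle between each of sample0, sample1's own z axis and vertical below 0.2 rad and distance between sample1 and place1 below 0.01 m))); the arm keeps its last pose, push and grip.
It fails at once if a sample that the cone does not mark is lifted ((not (y of marker in the frame of rack between 0.055 and 0.145 m) and height (world z) of sample0 above 0.03 m) or (not (y of marker in the frame of rack between -0.045 and 0.045 m) and height (world z) of sample1 above 0.03 m) or (not (y of marker in the frame of rack between -0.145 and -0.055 m) and height (world z) of sample2 above 0.03 m)).
It fails at once if the cone or another thing on the ledge is moved more than 25 mm (distance of any of marker, offcut, foot from where it was at the start of the episode above 0.025 m).
It fails at once if the camera is pushed out of its aim by more than 15 mm at the viewing point (distance of view from where it was at the start of the episode above 0.015 m).
It also fails if it takes over 34 s, if anything falls off the work surface, if the arm or the gripper's body presses on something with over 40 N, if the wrist force passes 120 N, or if a joint passes its speed limit or range.

## Working session

There is one attempt and no reset: what is moved stays moved. The work goes in short steps, Python scripts to look and compute and a tool call to move; the robot and the scene stay as the last step left them, time stands still between calls to the robot, and variables do not carry over. Pictures are saved under pics/ and viewed, at most 10 in all, crops included, and the job is handed in when it is done.

Besides the shell and the picture viewer there is one more tool, called as name(argument=value, ...) on one line, values as JSON. send_rows: Moves the arm, as the interface text tells. Its arguments: {"type":"object","properties":{"steps":{"type":"array"},"newtons":{"type":"number"}},"required":["steps"]}

```bash
mkdir -p pics; python3 - <<'E'
from bench import ctrl
import cv2,numpy as np,pickle
s=ctrl.get_state();print(s)
d={}
for n in("scene","top"):
    d[n]=ctrl.get_image(n);cv2.imwrite(f"pics/{n}0.png",cv2.resize(d[n]["pixels"][:,:,::-1],(800,600),interpolation=cv2.INTER_CUBIC))
    print(n,d[n]["K"],d[n]["dist"],d[n]["cam_to_world"])
pickle.dump(d,open("d0.pkl","wb"))
E
```

```text
{'time': 0.0, 'joint_positions': array([ 1.28910709,  0.32185528, -0.0701103 ,  1.45167127,  0.02255548,
        1.37079508, -0.05691205]), 'qd': array([-4.89396818e-04,  6.09324229e-04, -6.61232924e-05, -1.29833015e-03,
        7.28928109e-05,  1.20695927e-03,  2.55322339e-04]), 'joint_torque': array([ 1.29491771e-03, -4.91288567e+01, -4.03579753e-01, -3.12533927e+01,
       -6.40462409e-02,  4.38146282e-02,  1.72934147e-04]), 'position': array([ 0.18930135, -0.6212726 ,  0.23544258]), 'tool_rot': array([-3.10539671e+00, -4.62703214e-01,  5.20880114e-04]), 'ft_force': array([-0.19688424,  0.52434841, -0.3729486 ]), 'torque': array([-0.05234144, -0.04696713,  0.04228003]), 'grip_force': 0.0, 'grip_width': 1.0003858509947954}
scene [[495.26720826   0.         258.45446642]
 [  0.         495.26720826 188.66507146]
 [  0.           0.           1.        ]] [-0.08220704  0.          0.          0.          0.        ] [[ 0.58099003  0.69515837 -0.42332663  1.05162948]
 [ 0.81379778 -0.48749021  0.31636446 -0.4340508 ]
 [ 0.01355582 -0.52830687 -0.84894528  1.25108414]
 [ 0.          0.          0.          1.        ]]
top [[420.65205321   0.         252.08339352]
 [  0.         420.65205321 187.41721936]
 [  0.           0.           1.        ]] [0.02372044 0.         0.         0.         0.        ] [[-2.04728902e-02 -9.93860734e-01  1.08727650e-01  4.08816118e-01]
 [-9.99786809e-01  2.06432199e-02  4.41103674e-04 -3.65942443e-02]
 [-2.68288441e-03 -1.08695439e-01 -9.94071478e-01  1.15458537e+00]
 [ 0.00000000e+00  0.00000000e+00  0.00000000e+00  1.00000000e+00]]
```

View pics/scene0.png

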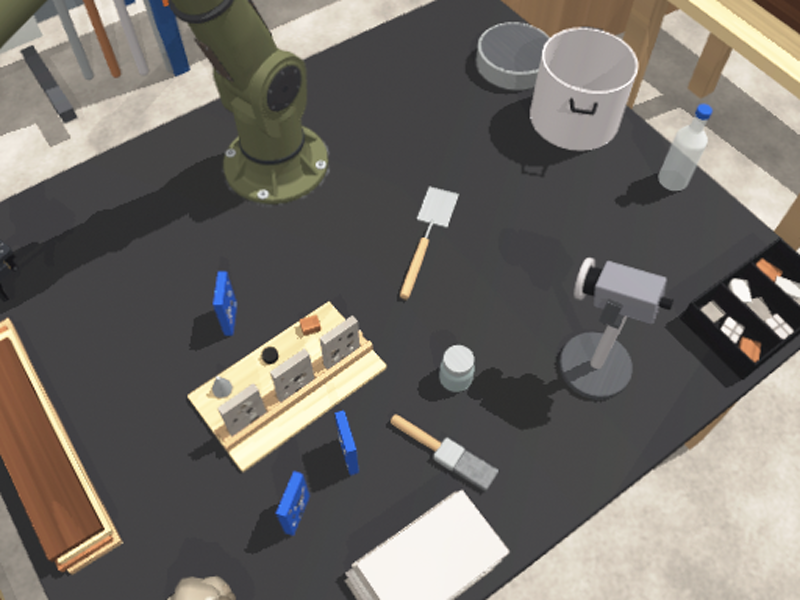

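View pics/top0.png

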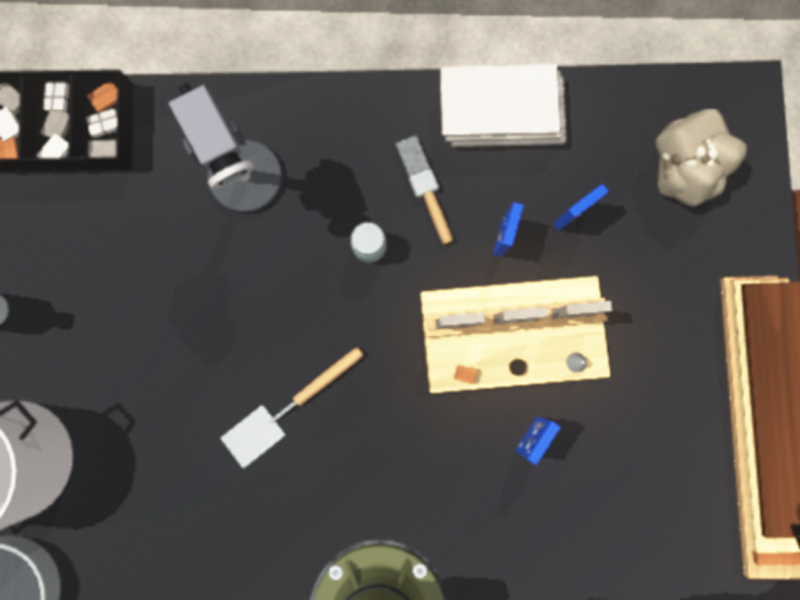

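```bash
python3 - <<'E'
import cv2,numpy as np,pickle
d=pickle.load(open("d0.pkl","rb"))
def crop(n,x,y,w,h,s):
    c=cv2.resize(d[n]["pixels"][y:y+h,x:x+w,::-1],None,fx=s,fy=s,interpolation=cv2.INTER_CUBIC)
    for i in range((-x)%10,w,10): cv2.line(c,(i*s,0),(i*s,6),(0,255,255),1);cv2.putText(c,str(x+i),(i*s,16),0,.33,(0,255,255)) if (x+i)%20==0 else 0
    for j in range((-y)%10,h,10): cv2.line(c,(0,j*s),(6,j*s),(0,255,255),1);cv2.putText(c,str(y+j),(8,j*s+4),0,.33,(0,255,255)) if (y+j)%20==0 else 0
    return c
cv2.imwrite("pics/rack.png",np.vstack([crop("scene",116,188,134,118,5)[:, :],]))
cv2.imwrite("pics/rackt.png",crop("top",262,168,134,90,5))
cv2.imwrite("pics/cam.png",np.hstack([crop("scene",352,158,80,100,5),crop("top",102,48,80,100,5)]))
E
```

```text
(no output)
```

View pics/rack.png

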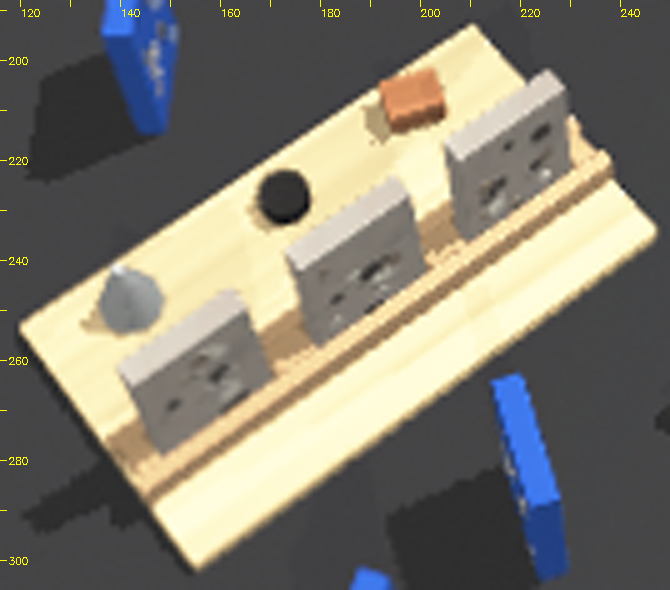

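View pics/rackt.png

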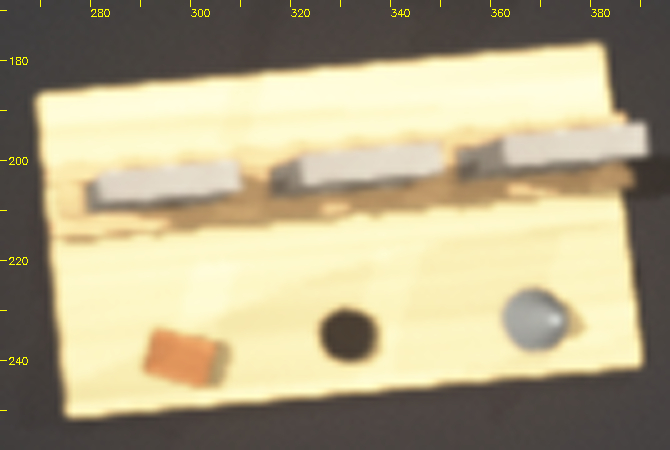

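View pics/cam.png

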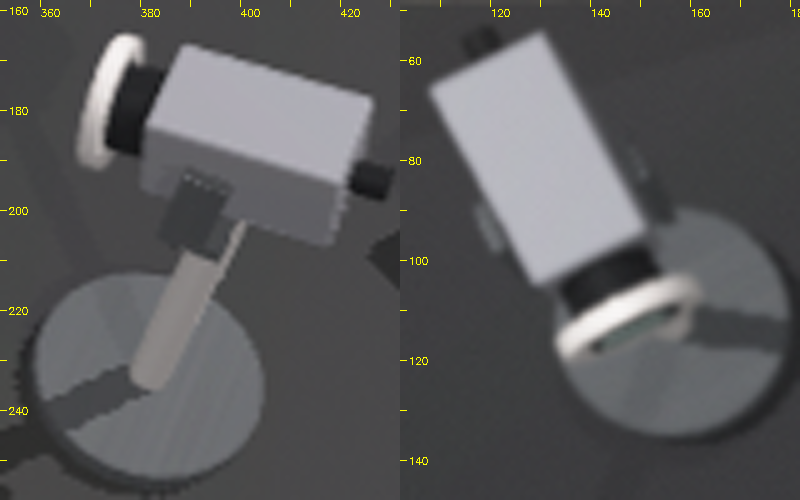

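```bash
cat > h.py <<'E'
import cv2,numpy as np,pickle
from scipy.spatial.transform import Rotation as R
from scipy.optimize import least_squares
def proj(im,P,c2w=None):
    T=np.linalg.inv(im["cam_to_world"] if c2w is None else c2w)
    return cv2.projectPoints(np.atleast_2d(P).astype(float),cv2.Rodrigues(T[:3,:3])[0],T[:3,3],im["K"],np.array(im["dist"]))[0][:,0]
E
python3 - <<'E'
from h import *
d=pickle.load(open("d0.pkl","rb"))
S,T=d["scene"],d["top"]
rs=[(120,253.5),(210,193),(246,234.5),(155,302)]; rt=[(390,241.5),(275,251.5),(267.5,187),(382.5,176.5)]
b=np.array([(-1,-1),(-1,1),(1,1),(1,-1)])
ss=[(140,263),(163,245.5)]  # sample2 top -x edge? scene: far edge; 
# sample2 top-face corners (-x,-y),(-x,+y),(+x,+y),(+x,-y)
st=[(390,199),(361.5,202),(361,194.5),(389.5,192)]; 
s1t=[(349,202),(320,205.5),(321,199),(348.5,196.5)]; s0t=[(308.5,206.5),(280,209),(281.5,203),(307.5,200)]
def w(p,q): return np.c_[np.asarray(q)[:,:2]@R.from_euler("z",p[2]).as_matrix()[:2,:2].T+p[:2],np.asarray(q)[:,2]]
def f(p):
    r=[]
    c=np.c_[b[:,0]*.0875+p[3],b[:,1]*.155,np.full(4,.012)]
    r+=[proj(S,w(p,c))-np.array(rs)+.5,proj(T,w(p,c))-np.array(rt)+.5]
    for k,o in ((-.1,st),(0,s1t),(.1,s0t)):
        c=np.c_[b[:,0]*.008,b[:,1]*.035+k,np.full(4,.122)]
        r+=[proj(T,w(p,c))-np.array(o)+.5]
    return np.concatenate(r).ravel()
q=least_squares(f,[.5,-.15,0,0],loss="soft_l1")
print("rack",q.x);print(f(q.x).reshape(-1,2).round(1).tolist())
c=np.c_[b[:,0]*.008,b[:,1]*.035-.1,np.full(4,.122)];print("s2 scene",proj(S,w(q.x,c))+.5)
hs={(0,-1,1):(380,183),(1,-1,1):(419,194.5),(0,1,1):(387,167),(1,1,1):(424.5,177.5),(1,-1,-1):(416,207),(0,-1,-1):(380,196)}
ht={(0,1,1):(128,104.5),(0,-1,1):(148.5,94.5),(1,-1,1):(129,54.5),(1,1,1):(106,66)}
def head(p,q):
    Q=np.asarray(q)@R.from_euler("y",-p[3]).as_matrix().T   # sign checked: lens(-x) goes down
    return w(p,Q+[0,0,.25])
def g(p):
    r=[]
    for im,h in((S,hs),(T,ht)):
        c=np.array([(p[4]+.095*k[0],.0275*k[1],.0275*k[2]) for k in h]); r.append(proj(im,head(p,c))-np.array(list(h.values()))+.5)
    r.append(proj(S,w(p,[(0,0,.008)]))-np.array([(382,233.5)])+.5)
    r.append(proj(T,w(p,[(0,0,.008)]))-np.array([(156.5,112)])+.5)
    return np.concatenate(r).ravel()
for t0 in(.25,-.25):
    h=least_squares(g,[.6,.25,.4,t0,-.03],loss="soft_l1");print("head",h.x,h.cost);print(g(h.x).reshape(-1,2).round(1).tolist())
    p=h.x;print("lens",head(p,[(-.06,0,0)]),"view",head(p,[(-.24,0,0)]))
print("lens proj",proj(S,head(p,[(-.06,0,0)])),proj(T,head(p,[(-.06,0,0)])))
np.savez("fit.npz",rack=q.x,head=p)
E
```

```text
rack [ 0.48591943 -0.23856945  0.0741078  -0.02685614]
[[0.6, -0.7], [1.1, -1.3], [2.8, -1.5], [1.2, -1.4], [-0.2, -0.7], [-0.1, 0.1], [1.0, 0.2], [-1.1, -0.0], [0.4, -0.2], [0.5, -0.5], [0.2, 0.5], [0.1, 0.3], [0.8, 0.6], [1.4, -0.2], [-0.3, -0.2], [0.5, -0.4], [0.8, -0.1], [0.9, 0.1], [-1.3, -0.3], [1.0, -0.0]]
s2 scene [[140.1054354  260.07454367]
 [163.5393385  243.89203425]
 [167.13141415 248.38056012]
 [143.6352805  264.7285457 ]]
head [ 0.75107169  0.22955146  0.4722733   0.17477391 -0.05243844] 9.08974771451043
[[0.6, -0.1], [1.0, 0.5], [1.3, -0.9], [2.4, -0.0], [1.2, 1.3], [-0.6, 0.3], [0.5, 2.0], [2.7, 0.4], [0.6, 0.4], [0.5, 0.6], [0.2, -0.4], [-0.6, 0.7]]
lens [[0.69845349 0.20267255 0.23956687]] view [[0.54059891 0.12203584 0.20826748]]
head [ 0.75107168  0.22955146  0.47227355  0.1747736  -0.05243844] 9.089747714515347
[[0.6, -0.1], [1.0, 0.5], [1.3, -0.9], [2.4, -0.0], [1.2, 1.3], [-0.6, 0.3], [0.5, 2.0], [2.7, 0.4], [0.6, 0.4], [0.5, 0.6], [0.2, -0.4], [-0.6, 0.7]]
lens [[0.69845349 0.20267254 0.23956689]] view [[0.54059892 0.12203578 0.20826755]]
lens proj [[380.35920998 179.89958811]] [[143.34741152 105.21839592]]
```

```bash
python3 - <<'E'
from h import *
d=pickle.load(open("d0.pkl","rb"));S,T=d["scene"],d["top"]
def w(p,q): return np.c_[np.asarray(q)[:,:2]@R.from_euler("z",p[2]).as_matrix()[:2,:2].T+p[:2],np.asarray(q)[:,2]]
hs={(0,-1,1):(380,183),(1,-1,1):(419,194.5),(0,1,1):(387,167),(1,1,1):(424.5,177.5),(1,-1,-1):(416,207),(0,-1,-1):(380,196)}
ht={(0,1,1):(128,104.5),(0,-1,1):(148.5,94.5),(1,-1,1):(129,54.5),(1,1,1):(106,66)}
def head(p,q): return w(p,np.asarray(q)@R.from_euler("y",-p[3]).as_matrix().T+[0,0,.25])
rs=[(373.5,178)];rt=[(147,111)]
def g(p,ds=0):
    r=[]
    for im,h,ring,o in((S,hs,rs,p[5:7]),(T,ht,rt,p[7:9])):
        c=np.array([(p[4]+.095*k[0],.0275*k[1],.0275*k[2]) for k in h]+[(-.06,0,0)]); r.append(proj(im,head(p,c))-np.array(list(h.values())+ring)+.5+o)
    return np.r_[np.concatenate(r).ravel(),p[5:]]
for t0 in(.25,):
    h=least_squares(g,[.6,.25,.4,t0,-.03,0,0,0,0],loss="soft_l1");p=h.x;print("head",p,h.cost);print(g(p)[:-4].reshape(-1,2).round(1).tolist())
    print("lens",head(p,[(-.06,0,0)]),"view",head(p,[(-.24,0,0)]))
    J=h.jac;print("std",np.sqrt(np.diag(np.linalg.inv(J.T@J))))
    for z in(0,.1,.2):print(proj(S,w(p,[(0,0,z)])),proj(T,w(p,[(0,0,z)])))
np.savez("head.npz",head=p)
E
```

```text
head [ 0.73702566  0.22174946  0.47636073  0.17632969 -0.03675763 -0.90137412
  0.2254527  -0.5682885  -0.39323668] 6.037398520591149
[[-0.3, -0.3], [0.1, 0.2], [0.2, -1.2], [1.5, -0.5], [0.4, 1.0], [-1.5, 0.1], [0.2, 0.3], [-0.0, 1.4], [2.3, -0.4], [-0.1, -0.4], [-0.2, -0.1], [-0.1, 0.4]]
lens [[0.68453226 0.19466318 0.23947496]] view [[0.52705206 0.11340435 0.20789983]]
std [0.00253464 0.00245669 0.01700066 0.031478   0.00198964 0.98410911
 0.74500561 1.03224229 0.90036947]
[[375.73727989 231.70852157]] [[158.82726942 117.85591058]]
[[383.76580197 214.72493378]] [[150.12754456 107.21752263]]
[[392.85534166 195.41160167]] [[139.65392929  94.41286196]]
```

Candidates for the sample, in scene pixels:
- **Grey sample2:** (155,263), with the cone in front of it at (141,247).
- **Grey sample1:** (188,240), with the rubber foot at (172,227).
- **Grey sample0:** (220,215), with the wood block at (198,208).
- **Three blue look-alikes:** about (144,195), (221,283) and (187,322). None of these is to be touched.

I choose sample2, at the rack's -y end. The close crop confirms that the cone stands before it. The camera crops show the lens ring at scene (373,178) and top (147,111).

The tool cannot be tilted, so I will grip the sample across its 70 mm width. I will then lean it by levering it on the rail.

send_rows(steps=[{"turn":0.8,"grip":1},{"turn":0.8},{"tx":0.54,"ty":-0.434},{"tx":0.54,"ty":-0.434},{"tx":0.54,"ty":-0.434},{"tx":0.54,"ty":-0.434},{"tx":0.54,"ty":-0.434},{"tx":0.54,"ty":-0.434},{"tx":0.54,"ty":-0.434},{"tx":0.54,"ty":-0.434},{"tx":0.54,"ty":-0.434},{"tx":0.54,"ty":-0.434}])

```text
validation failed for argument at $.st...
```

send_rows(steps=[{"tx":0},{"tx":0}])

```text
validation failed for argument at $.st...
```

```bash
python3 - <<'E'
from bench import ctrl
from h import *
s=ctrl.get_state();im=ctrl.get_image("wrist");pickle.dump((s,im),open("w1.pkl","wb"))
M=np.eye(4);M[:3,:3]=R.from_rotvec(s["tool_rot"]).as_matrix();M[:3,3]=s["position"]
rk=np.load("fit.npz")["rack"]
C=np.array([(a*.008,b*.035-.1+k,.122) for k in(0,.1) for a,b in((-1,-1),(-1,1),(1,1),(1,-1))])
W=np.c_[C[:,:2]@R.from_euler("z",rk[2]).as_matrix()[:2,:2].T+rk[:2],C[:,2]]
c2w=M@im["T_tool_cam"];p=proj(im,W,c2w);print(s["position"],s["tool_rot"],p.round(1).tolist(),c2w[:3,3])
v=cv2.resize(im["pixels"][:,:,::-1],(800,600),interpolation=cv2.INTER_CUBIC)
for q in p: cv2.circle(v,tuple(int(x) for x in (q+.5)*800/512),3,(0,0,255),1)
cv2.imwrite("pics/w1.png",v)
E
```

```text
[ 0.1893055  -0.62133457  0.23558173] [-3.10565203e+00 -4.62769077e-01  5.49563218e-04] [[22.2, -341.9], [-66.9, -334.6], [-57.5, -349.6], [28.7, -363.2], [-97.7, -325.0], [-144.1, -284.1], [-124.1, -283.7], [-86.1, -336.3]] [ 0.26884355 -0.59710353  0.38348464]
```

View pics/w1.png

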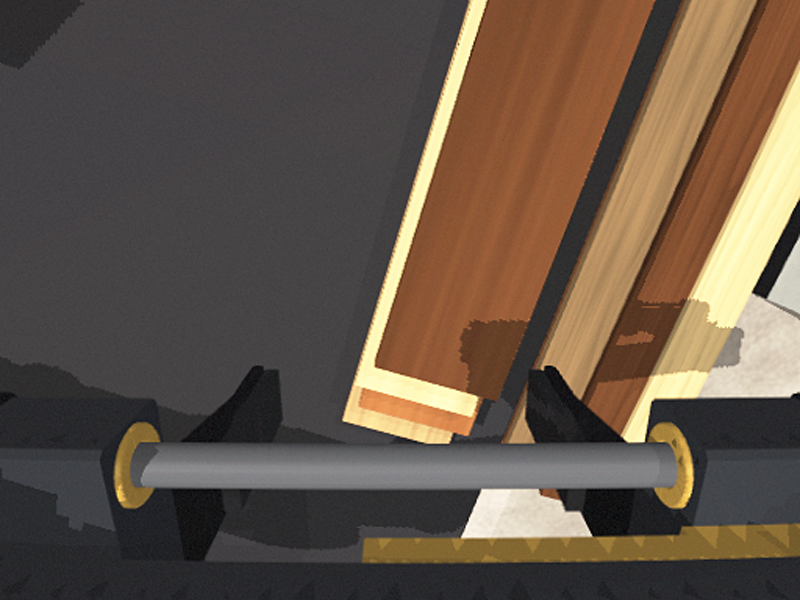

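The moves were refused and the arm has not moved: the wrist view shows only the sawn-timber tray and the open fingers. I'll resend with every key given in each row.

send_rows(steps=[{"tx":0.0,"ty":0.0,"tz":0.0,"turn":0.8,"grip":1.0},{"tx":0.0,"ty":0.0,"tz":0.0,"turn":0.8,"grip":1.0},{"tx":0.54,"ty":-0.434,"tz":0.0,"turn":0.0,"grip":1.0},{"tx":0.54,"ty":-0.434,"tz":0.0,"turn":0.0,"grip":1.0},{"tx":0.54,"ty":-0.434,"tz":0.0,"turn":0.0,"grip":1.0},{"tx":0.54,"ty":-0.434,"tz":0.0,"turn":0.0,"grip":1.0},{"tx":0.54,"ty":-0.434,"tz":0.0,"turn":0.0,"grip":1.0},{"tx":0.54,"ty":-0.434,"tz":0.0,"turn":0.0,"grip":1.0},{"tx":0.54,"ty":-0.434,"tz":0.0,"turn":0.0,"grip":1.0},{"tx":0.54,"ty":-0.434,"tz":0.0,"turn":0.0,"grip":1.0},{"tx":0.54,"ty":-0.434,"tz":0.0,"turn":0.0,"grip":1.0},{"tx":0.54,"ty":-0.434,"tz":0.0,"turn":0.0,"grip":1.0}])

```text
time: 1.65
position: [0.4945, -0.3376, 0.2363]
tool_rot: [-3.139, -0.113, 0.001]
ft_force: [0.3, -0.5, -0.4]
grip_width: 1.002
grip_force: 0.0
```

```bash
cat > look.py <<'E'
from bench import ctrl
from h import *
import sys
s=ctrl.get_state();im=ctrl.get_image("wrist");pickle.dump((s,im),open(sys.argv[1]+".pkl","wb"))
M=np.eye(4);M[:3,:3]=R.from_rotvec(s["tool_rot"]).as_matrix();M[:3,3]=s["position"]
rk=np.load("fit.npz")["rack"]
C=np.array([(a*.008,b*.035-.1+k,.122) for k in(0,.1) for a,b in((-1,-1),(-1,1),(1,1),(1,-1))])
W=np.c_[C[:,:2]@R.from_euler("z",rk[2]).as_matrix()[:2,:2].T+rk[:2],C[:,2]]
c2w=M@im["T_tool_cam"];p=proj(im,W,c2w);print(s["position"],s["tool_rot"],p.round(1).tolist(),c2w[:3,3])
v=cv2.resize(im["pixels"][:,:,::-1],(800,600),interpolation=cv2.INTER_CUBIC)
for q in p: cv2.circle(v,tuple(int(x) for x in (q+.5)*800/512),4,(0,0,255),1)
cv2.imwrite(f"pics/{sys.argv[1]}.png",v)
E
python3 look.py w2
```

```text
[ 0.49445214 -0.3376041   0.23628656] [-3.13947187e+00 -1.13496695e-01  6.39480635e-04] [[299.9, 206.5], [217.6, 206.6], [216.8, 188.6], [300.7, 188.4], [182.4, 206.7], [101.4, 206.7], [98.6, 188.8], [181.1, 188.6]] [ 0.57738429 -0.33152493  0.38416442]
```

View pics/w2.png

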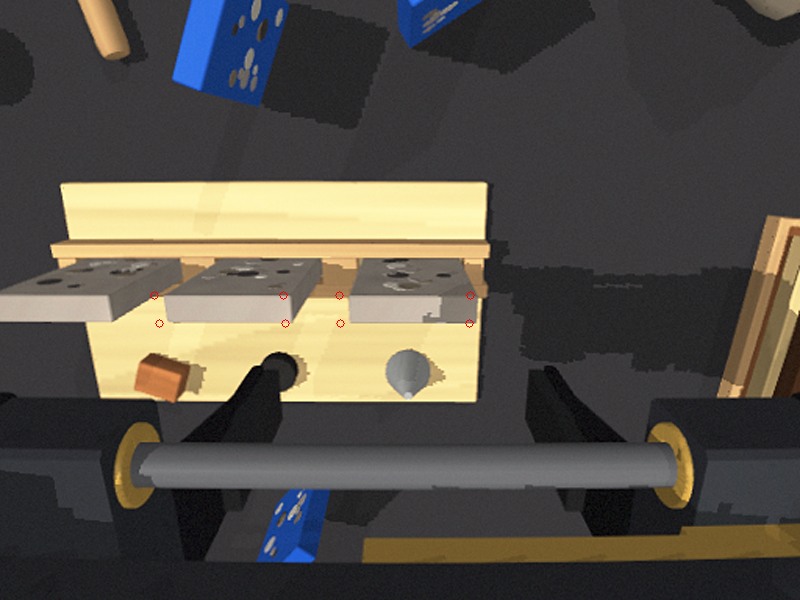

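The wrist view shows sample2's front top edge at x=350–477 of 800, against a predicted 340–470. It therefore lies about 4.5 mm further to -y, and x agrees.

send_rows(steps=[{"tx":-0.02,"ty":0.075,"tz":0.5,"turn":0.0,"grip":1.0},{"tx":0.0,"ty":0.0,"tz":0.6,"turn":0.0,"grip":1.0},{"tx":0.0,"ty":0.0,"tz":0.4,"turn":0.0,"grip":1.0},{"tx":0.0,"ty":0.0,"tz":0.25,"turn":0.0,"grip":1.0}])

```text
time: 2.2
position: [0.4921, -0.3429, 0.1299]
tool_rot: [-3.138, -0.114, 0.003]
ft_force: [0.1, 0.4, 0.2]
grip_width: 1.002
grip_force: 0.0
```

send_rows(steps=[{"tx":0.0,"ty":0.0,"tz":0.25,"turn":0.0,"grip":1.0},{"tx":0.0,"ty":0.0,"tz":0.25,"turn":0.0,"grip":1.0},{"tx":0.0,"ty":0.0,"tz":0.18,"turn":0.0,"grip":1.0},{"tx":0.0,"ty":0.0,"tz":0.0,"turn":0.0,"grip":1.0}])

```text
time: 2.7
position: [0.4924, -0.3429, 0.0899]
tool_rot: [-3.139, -0.114, 0.002]
ft_force: [0.4, -0.2, 0.9]
grip_width: 1.004
grip_force: 0.0
```

```bash
python3 look.py w3
```

```text
[ 0.49241018 -0.34291712  0.08986651] [-3.13863517e+00 -1.13762686e-01  2.00513971e-03] [[330.0, 315.9], [164.9, 315.9], [161.2, 283.2], [332.7, 283.2], [95.4, 315.1], [-58.0, 311.6], [-69.5, 280.0], [89.1, 282.7]] [ 0.5754744  -0.33693984  0.23767411]
```

View pics/w3.png

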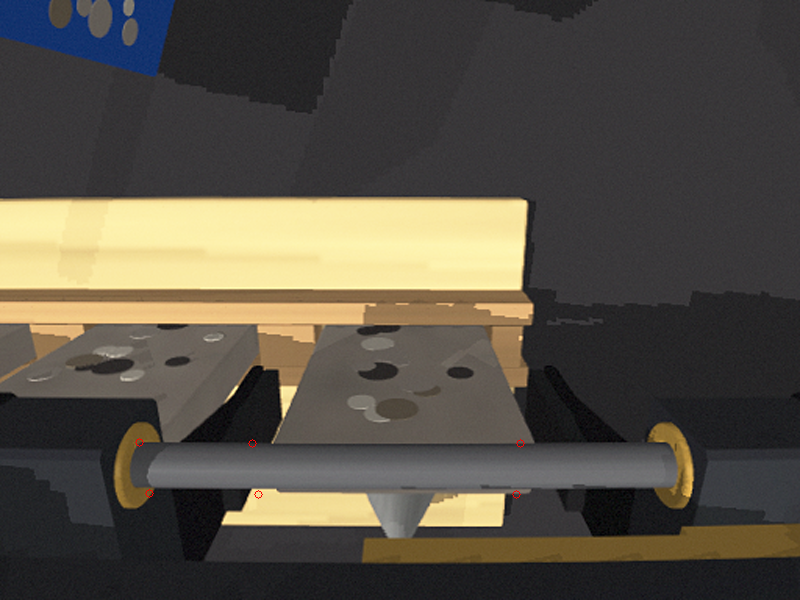

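The view at w3 shows sample2 between the fingers, with its top edge at x≈273–530, centred, and nothing touching. I'll grip it.

send_rows(newtons=20, steps=[{"tx":0.0,"ty":0.0,"tz":0.0,"turn":0.0,"grip":0.0},{"tx":0.0,"ty":0.0,"tz":0.0,"turn":0.0,"grip":0.0},{"tx":0.0,"ty":0.0,"tz":0.0,"turn":0.0,"grip":0.0},{"tx":0.0,"ty":0.0,"tz":0.0,"turn":0.0,"grip":0.0}])

```text
time: 3.25
position: [0.4932, -0.3433, 0.0913]
tool_rot: [3.139, 0.114, 0.001]
ft_force: [-0.4, 0.5, 2.8]
grip_width: 0.806
grip_force: 20.0
```

send_rows(steps=[{"tx":0.0,"ty":0.0,"tz":-0.135,"turn":0.0,"grip":0.0},{"tx":0.0,"ty":0.0,"tz":-0.135,"turn":0.0,"grip":0.0},{"tx":0.0,"ty":0.0,"tz":0.0,"turn":0.0,"grip":0.0}])

```text
time: 3.62
position: [0.4932, -0.3435, 0.1077]
tool_rot: [3.139, 0.114, 0.001]
ft_force: [0.6, -0.1, -3.0]
grip_width: 0.802
grip_force: 20.0
```

send_rows(steps=[{"tx":-0.05,"ty":0.0,"tz":0.0,"turn":0.0,"grip":0.0},{"tx":-0.05,"ty":0.0,"tz":0.0,"turn":0.0,"grip":0.0},{"tx":-0.05,"ty":0.0,"tz":0.0,"turn":0.0,"grip":0.0}])

```text
time: 4.0
position: [0.4853, -0.3435, 0.1075]
tool_rot: [3.139, 0.115, 0.005]
ft_force: [5.5, 0.7, -2.1]
grip_width: 0.804
grip_force: 20.0
```

send_rows(steps=[{"tx":-0.05,"ty":0.0,"tz":0.0,"turn":0.0,"grip":0.0},{"tx":-0.05,"ty":0.0,"tz":0.0,"turn":0.0,"grip":0.0},{"tx":-0.02,"ty":0.0,"tz":0.0,"turn":0.0,"grip":0.0},{"tx":0.0,"ty":0.0,"tz":0.0,"turn":0.0,"grip":0.0}])

```text
time: 4.5
position: [0.4768, -0.3443, 0.1072]
tool_rot: [3.139, 0.114, 0.0]
ft_force: [4.5, 1.0, -0.6]
grip_width: 0.805
grip_force: 20.0
```

send_rows(newtons=60, steps=[{"tx":0.0,"ty":0.0,"tz":0.0,"turn":0.0,"grip":0.0},{"tx":0.0,"ty":0.0,"tz":0.0,"turn":0.0,"grip":0.0},{"tx":0.0,"ty":0.0,"tz":-0.28,"turn":0.0,"grip":0.0},{"tx":0.0,"ty":0.0,"tz":-0.5,"turn":0.0,"grip":0.0},{"tx":0.0,"ty":0.0,"tz":-0.5,"turn":0.0,"grip":0.0},{"tx":0.0,"ty":0.0,"tz":-0.5,"turn":0.0,"grip":0.0},{"tx":0.0,"ty":0.0,"tz":-0.28,"turn":0.0,"grip":0.0},{"tx":0.0,"ty":0.0,"tz":0.0,"turn":0.0,"grip":0.0}])

```text
time: 5.5
position: [0.476, -0.3451, 0.231]
tool_rot: [3.139, 0.112, -0.001]
ft_force: [0.5, -0.1, -4.5]
grip_width: 0.799
grip_force: 60.0
```

send_rows(steps=[{"tx":0.109,"ty":-0.35,"tz":0.0,"turn":0.0,"grip":0.0},{"tx":0.109,"ty":-0.7,"tz":0.0,"turn":0.0,"grip":0.0},{"tx":0.109,"ty":-0.7,"tz":0.0,"turn":0.0,"grip":0.0},{"tx":0.109,"ty":-0.7,"tz":0.0,"turn":0.0,"grip":0.0},{"tx":0.109,"ty":-0.7,"tz":0.0,"turn":0.0,"grip":0.0},{"tx":0.109,"ty":-0.7,"tz":0.0,"turn":0.0,"grip":0.0},{"tx":0.109,"ty":-0.7,"tz":0.0,"turn":0.0,"grip":0.0},{"tx":0.109,"ty":-0.7,"tz":0.0,"turn":0.0,"grip":0.0},{"tx":0.109,"ty":-0.7,"tz":0.0,"turn":0.0,"grip":0.0},{"tx":0.109,"ty":-0.7,"tz":0.0,"turn":0.0,"grip":0.0},{"tx":0.109,"ty":-0.55,"tz":0.0,"turn":0.0,"grip":0.0},{"tx":0.109,"ty":-0.326,"tz":0.0,"turn":0.0,"grip":0.0}])

```text
time: 7.0
position: [0.5203, 0.1151, 0.229]
tool_rot: [-3.139, -0.12, 0.005]
ft_force: [0.6, 0.2, -4.0]
grip_width: 0.797
grip_force: 60.0
```

send_rows(steps=[{"tx":0.0,"ty":0.0,"tz":0.0,"turn":-0.6,"grip":0.0},{"tx":0.0,"ty":0.0,"tz":0.0,"turn":-0.8,"grip":0.0},{"tx":0.0,"ty":0.0,"tz":0.0,"turn":-0.9,"grip":0.0},{"tx":0.0,"ty":0.0,"tz":0.0,"turn":-0.6,"grip":0.0},{"tx":0.0,"ty":0.0,"tz":0.0,"turn":0.0,"grip":0.0},{"tx":0.0,"ty":0.0,"tz":0.0,"turn":0.0,"grip":0.0}])

```text
time: 7.75
position: [0.5215, 0.1121, 0.2298]
tool_rot: [-3.053, -0.742, 0.003]
ft_force: [-0.2, 0.7, -4.2]
grip_width: 0.796
grip_force: 60.0
```

```bash
python3 - <<'E'
from bench import ctrl
from h import *
s=ctrl.get_state();print(s["position"],s["tool_rot"],s["time"],s["grip_force"])
d={n:ctrl.get_image(n) for n in("wrist","scene","top")};pickle.dump((s,d),open("f.pkl","wb"))
w=d["wrist"]["pixels"][:,:,::-1]
c=d["scene"]["pixels"][100:250,250:450,::-1]
cv2.imwrite("pics/f.png",np.hstack([cv2.resize(w,(400,300)),cv2.resize(c,(400,300),interpolation=cv2.INTER_CUBIC)]))
c=cv2.resize(d["scene"]["pixels"][130:255,270:430,::-1],(800,625)[:2],interpolation=cv2.INTER_CUBIC)[:600]
cv2.imwrite("pics/f2.png",c)
E
```

```text
[0.52152998 0.11206192 0.22976061] [-3.05275898e+00 -7.41702285e-01  2.52669228e-03] 7.75 59.99733729287982
```

View pics/f.png

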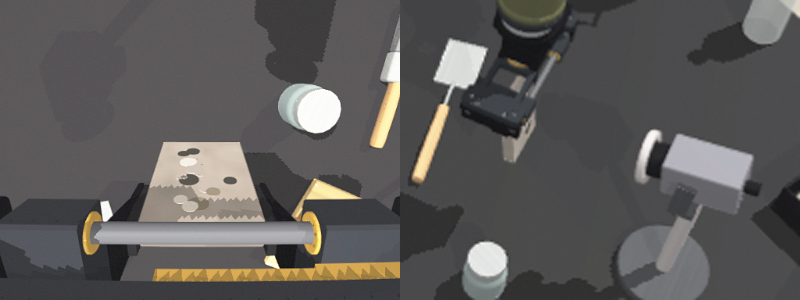

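The wrist view shows the sample held, with its bottom edge at about (163–240,142) of 400x300. The scene view shows it hanging in front of the camera with space around it. I'll work out the lean from the bottom edge.

```bash
python3 - <<'E'
from h import *
s,d=pickle.load(open("f.pkl","rb"));im=d["wrist"]
g=cv2.cvtColor(im["pixels"],cv2.COLOR_RGB2GRAY).astype(float)
rows=[np.argmax(np.diff(g[165:200,x]))+165.5 for x in range(220,300,10)]
cols=[c for c in np.argsort(-abs(np.diff(g[185])))[:6]]
print("edge rows",rows,"cols",cols)
T=im["T_tool_cam"]
for t in(0,.1,.15,.18,.2,.22,.25):
    # tool: x toward lens, z down; top leans -x, so bottom is at +x
    l=np.array([np.sin(t),0,np.cos(t)]);n=np.array([np.cos(t),0,-np.sin(t)])
    P=[np.array([0,y,-.005])+.0843*l+.008*n for y in(-.035,.035)]
    print(t,proj(im,P,T).round(1).tolist())
h=np.load("head.npz")["head"];print(h[:4])
E
```

```text
edge rows [np.float64(181.5), np.float64(181.5), np.float64(181.5), np.float64(181.5), np.float64(181.5), np.float64(181.5), np.float64(181.5), np.float64(181.5)] cols [np.int64(207), np.int64(491), np.int64(490), np.int64(473), np.int64(307), np.int64(208)]
0 [[210.6, 200.4], [306.2, 200.4]]
0.1 [[209.8, 189.9], [306.9, 190.0]]
0.15 [[209.4, 184.8], [307.4, 184.8]]
0.18 [[209.1, 181.7], [307.6, 181.7]]
0.2 [[208.9, 179.6], [307.8, 179.6]]
0.22 [[208.7, 177.6], [308.1, 177.6]]
0.25 [[208.4, 174.6], [308.4, 174.6]]
[0.73702566 0.22174946 0.47636073 0.17632969]
```

The sample leans 0.18 rad, against a fitted camera tilt of 0.176. Its middle is at (0.526, 0.1145, 0.206), within 3 mm of the fitted viewing point. I'll hand in.

```bash
python3 -c "
from bench import ctrl
print(ctrl.close_job())"
```

```text
the job is handed in; nothing more can be done
None
```

I handed the job in with sample2, the one the cone marks, held still before the inspection camera; by my measurements its middle is within 3 mm of the viewing point and it leans 0.18 rad against a camera tilt of about 0.176, but no verdict was returned.

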